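Clamp the blank in the notched jig

ROBOT

A 6-joint arm with a two-finger parallel gripper is mounted at the origin on the work surface. World frame = base frame: x ahead of the robot, y to its left, z up, the work surface at z = 0. Lengths are in m, angles in rad, forces in N, time in s.
With the tool pointing down it reaches from about 0.425 to 0.95 m from the base axis. Payload 3.5 kg.
Tool frame: the origin (TCP) lies between the finger pads; the fingertips stand 19 mm ahead of it and the grasp point (between the pads) is the TCP; y points along the fingers, z is the direction in which the jaws open and shut, and the axes are right-handed (so a half turn about y gives the same grasp; the last joint's range is limited). The gripper opens to 85 mm and grips with 20 to 120 N. Pads are 22 mm wide; open, the fingers measure 114 mm over their backs; the gripper's body (76 mm by 85 mm) begins 54 mm behind the grasp point. The pads swing forward as they close: fully open they stand 13 mm farther back than shut.
Start: joints at [-1.284, 0.286, 1.577, -0, 1.279, -0.15], TCP at [0.286, -0.612, 0.25] pointing down, gripper open.
Joint ranges: [-2.77, 2.77], [-0.9, 2.22], [0.21, 2.48], [-1.53, 4.67], [0.24, 2.81], [-2.84, 2.84]. Speed limits (rad/s): [2.79, 2.79, 3.14, 3.14, 3.14, 3.14].

INTERFACE

Orientations are given as a unit quaternion [x, y, z, w].
In Python, from plant import get_state, read_camera, camera_model, sign_off gives the robot as it stands.
- The arm moves only by the tool carry_out, never from a script. Its argument "moves" is a list of rows, each a list of 7 numbers: the turn, a rotation vector about the tool's x, y, z in rad, then the shift along the tool's x, y, z in m, then the closure, from -1 (fully open) to 1 (shut). In form: [[wx, wy, wz, dx, dy, dz, jaw], ...]. A call has 1 to 10 rows; each row shifts and turns the commanded pose from where the row before left it, along the tool's axes as they then stand; what a row does not reach is not made up. A row lasts 1/8 s, in which the tool goes at most 62.5 mm and 10.7 degrees, less where a joint would pass 70% of its speed; a pose out of reach is approached as far as the arm can. A call is refused whole if a number of a shift passes 0.0625 or a number of a turn 0.188, either way. A call with a gripper value outside its range is refused whole. The fingers move at their own pace and stop on an object; "squeeze" is the grip in N (left out, the last holds). Time passes only in rows, so rows that do not move let the fingers close. It gives the time, the measured TCP pose, the force and the opening at its end, in the units of the state.
- get_state(): the state, without advancing time (a new reading comes with each control period).
- read_camera(name): name is "side" or "top" or "wrist"; returns the picture (384x512x3 uint8, blue, green, red); there is no depth.
- camera_model(name): a dict with "camera_matrix" (3x3 intrinsics, pixels), "D" ([k1, k2, p1, p2, k3] as OpenCV has them; the pictures are not rectified), "pose" (4x4, takes a point from camera to world coordinates). Camera axes: x right, y down, z forward; pixel columns grow to the right and rows downward; lengths in m; the calibration is good to about 2 mm. A picture is of the moment at which its call begins: read the wrist's pose just before it. camera_model takes no time and is no camera call; for the wrist camera it gives the pose at the moment of the call.
- sign_off(): hands the job in, once; it reports no verdict.
The state is a dict: "time": time; "qpos": joint angles; "dq": joint speeds; "joint_efforts": joint torques, N m; "eef_pos": TCP position; "tcp_rot": TCP orientation; "contact_force": force on the tool from outside, world axes, zero at the start; "wrist_torque": the same for the moment, N m; "opening": opening from 0.0 (shut) to 1.0 (fully open).
Only numpy, scipy, OpenCV 4.12 (cv2) and the standard library are available. Lean on these libraries where they do the work, as an engineer would, in place of code of your own. Each camera call takes 0.05 s, during which the arm holds its last target. There are 200 camera calls.

TASK

Clamp the dark wooden blank in the jig: hold the carriage's release bar up, slide the carriage until its spring nose pushes the blank flush against the wooden fence and is itself pushed about halfway in (never to its stop), then let go of the bar so that its tooth drops fully into the nearest notch and the carriage stays locked there, easing the carriage along if the tooth rides on top between two notches. Do not force the carriage while the tooth is in a notch, squeeze the blank only gently, and leave everything else on the table where it is.

Things in the scene. Friction and masses are not known exactly. Their poses are not given: they have to be found in the camera images.
- jig: Plywood base of the jig, 200 x 420 x 30 mm, fixed. Origin at table level under it (the board spans y -200..+220 mm, top 30 mm up); y is the slide direction and points to the fence. A notched steel strip runs along the middle: a notch every 10 mm, 6 mm wide, with flat ridges 4 mm wide between; their place along the strip differs each time and is not measured.
- carriage (a joint): Slide of the aluminium carriage (80 mm across, 70 mm along, top 62 mm above the table): 0 to 0.19 m, grows towards the fence; at 0 its middle is at jig y = -130 mm. About 7 N of dry friction, plus 25 N per m/s; it stays where it is left. A tooth in a notch locks it (1 mm play each way). At the start the tooth is in a notch or rides on a ridge.
- bar (a joint): Lift of the sprung release bar: 0 = fully down (tooth fully in a notch), about 0.006 = tooth resting on top of a ridge, above 0.0075 = clear of the ridges, 0.014 = upper stop; in between (0.002 to 0.0055) it hangs on a ridge's edge: a small push towards the fence or back drops it. Its spring presses down with 5 N at 0, growing to 10 N at the stop; it drops in about 0.1 s.
- grip_center (a point): Centre of the release bar's grip, a dark steel T-bar over the carriage's middle: 60 mm long across the slide (jig x), 14 mm wide along it (jig y), 16 mm high, on a 10 mm round stem; 94 mm above the table when down, with 24 mm free below it to the carriage. Pinch it from above, fingers closing along the slide. It rises with the bar and moves with the carriage.
- nose (a joint): How far the carriage's spring nose is pushed in: 0 = fully out, 0.030 = its stop. It takes about 2 N to start and 0.32 N more per mm (6.7 N at half, 11.5 N at the stop).
- nose_face (a point): Middle of the front face of the nose's plate (56 mm across, 14 mm high, 46 mm above the table), which pushes the blank; with the nose fully out it lies 91 mm from the carriage's middle (and the grip) towards the fence.
- tooth: The steel tooth under the release bar, 16 mm across, 4 mm along the slide, 10 mm high with a rounded lower edge, hidden inside the carriage; it moves with the bar. Origin on the bar's axis, 2 mm below the tooth.
- nose_plate: The plate of the nose; origin on the nose's axis, 56 mm behind its front face.
- blank: Loose dark hardwood blank, 110 mm across, 90 mm along the slide, 25 mm thick, 0.12 to 0.24 kg, lying on the jig between nose and fence, about 8 to 18 mm short of the fence and a little skewed. Origin at the centre of its underside, y towards the fence when square.
- fence_face (a point): Middle of the fence's face that looks at the blank, 12.5 mm above the jig's board. The fence is a wooden bar 150 mm across, 20 mm thick and 40 mm high, screwed to the jig; its axes are those of the jig.
- puck: Bystander: small wooden puck, 32 mm across, 28 mm high, standing on the jig beside the guide rail. Origin at its underside.
- spare: Bystander: lighter spare blank lying on the table beyond the jig, 90 x 110 x 25 mm.
- driver: Bystander: screwdriver lying on the table beyond the jig.
- glue: Bystander: glue bottle, 130 mm high, 52 mm across, to the right of the jig.
- tin: Bystander: brass-coloured tin, 150 mm high, 66 mm across, on the left.
- knife: Bystander: yellow snap-off knife lying on the left.
- cup: Bystander: white cup, 90 mm high, 76 mm across, to the right of the jig.

How it is judged:
On the way:
1. the release bar is held clear of the ridges (lifted more than 7.5 mm) with the carriage more than 15 mm from where it began (value of joint bar above 0.0075 m and distance of nose_face from where it was at the start of the episode above 0.015 m), for 0.1 s.
At the end, for the whole second after the job is handed in: The bar is fully down in a notch (within 2 mm), the nose is pushed in between 4 and 27 mm and presses on the blank with more than 1.5 N, the blank lies flat, at rest, square to the fence (within 0.04 rad) and against it (gap under 2.5 mm) (value of joint bar below 0.002 m and value of joint nose between 0.004 and 0.027 m and y of blank in the frame of fence_face above -0.0475 m and angle between the y axis of blank and the y axis of fence_face, either way round below 0.04 rad and angle between blank's own z axis and vertical below 0.04 rad and contact force between nose_plate and blank above 1.5 N and linear speed of blank below 0.01 m/s); the robot touches nothing.
It fails at once if the carriage is forced: the tooth presses on the notched strip with more than 30 N (contact force between tooth and anything else above 30 N).
It fails at once if the blank is squeezed: the nose presses on it with more than 18 N (contact force between nose_plate and blank above 18 N).
It fails at once if the nose is driven to its stop (value of joint nose above 0.0295 m).
It fails at once if a bystander is moved by more than 20 mm (distance of any of puck, spare, driver, glue, tin, knife, cup from where it was at the start of the episode above 0.02 m).
It also fails if it takes over 58 s, if anything falls off the work surface, if the arm or the gripper's body presses on something with over 40 N, if the wrist force passes 120 N, or if a joint passes its speed limit or range.

## Working session

There is one attempt and no reset: what is moved stays moved. The work goes in short steps, Python scripts to look and compute and a tool call to move; the robot and the scene stay as the last step left them, time stands still between calls to the robot, and variables do not carry over. Pictures are saved under pics/ and viewed, about 8 in all and at most 12, crops included, and the job is handed in when it is done.

Besides the shell and the picture viewer there is one more tool, called after "Emit:" by a JSON object that holds its "op" and its "data". carry_out: Moves the arm, as the interface text tells. Its arguments: {"type":"object","properties":{"moves":{"type":"array","items":{"type":"array","items":{"type":"number"}}},"squeeze":{"type":"number"}},"required":["moves"]}

```bash
mkdir -p pics; cat > h.py <<'E'
import numpy as np, cv2
from plant import get_state, read_camera, camera_model, sign_off
def ray(m,px):
    p=cv2.undistortPoints(np.array([[px]],float),np.array(m["camera_matrix"]),np.array(m["D"]))[0,0]
    T=np.array(m["pose"]); return T[:3,3],T[:3,:3]@np.array([p[0],p[1],1])
def onz(m,px,z):
    o,d=ray(m,px); return o+d*(z-o[2])/d[2]
def proj(m,P):
    T=np.linalg.inv(np.array(m["pose"])); r=cv2.Rodrigues(T[:3,:3])[0]
    return cv2.projectPoints(np.array([P],float),r,T[:3,3],np.array(m["camera_matrix"]),np.array(m["D"]))[0][0,0]
E
python3 - <<'E'
from h import *
s=get_state();print(s)
for n in ["top","side"]:
    im=read_camera(n); cv2.imwrite(f"pics/{n}0.png",im); m=camera_model(n); print(n,np.round(m["pose"],3).tolist(),np.round(m["camera_matrix"],1).tolist())
E
```

```text
{'time': 0.0, 'qpos': array([-1.28400002e+00,  2.87177458e-01,  1.57818833e+00,  1.82790851e-05,
        1.27858427e+00, -1.49999801e-01]), 'dq': array([-5.22009140e-04, -6.76115208e-04,  1.07991891e-03,  4.78061599e-04,
        8.83822244e-05, -6.65062833e-04]), 'joint_efforts': array([ 4.19220614e-04, -4.05979049e+01, -2.92623943e+01, -1.18800067e-04,
        5.88705981e-03, -7.61461934e-06]), 'eef_pos': array([ 0.28540624, -0.6110163 ,  0.24893312]), 'tcp_rot': array([-0.15325486,  0.69114188, -0.689478  ,  0.15315328]), 'contact_force': array([ 0.28230721,  0.79120121, -0.28188325]), 'wrist_torque': array([0.00551439, 0.04108291, 0.00197647]), 'opening': 0.9980315107881836}
top [[-0.017, -0.992, 0.127, 0.45], [-1.0, 0.017, -0.001, -0.005], [-0.001, -0.127, -0.992, 1.148], [0.0, 0.0, 0.0, 1.0]] [[354.4, 0.0, 254.9], [0.0, 354.4, 190.9], [0.0, 0.0, 1.0]]
side [[-0.948, -0.198, 0.249, 0.3], [-0.318, 0.591, -0.741, 0.9], [-0.001, -0.782, -0.624, 0.838], [0.0, 0.0, 0.0, 1.0]] [[463.1, 0.0, 253.0], [0.0, 463.1, 191.3], [0.0, 0.0, 1.0]]
```

View pics/top0.png

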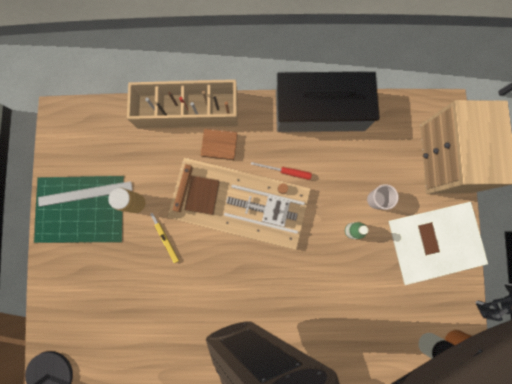

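View pics/side0.png

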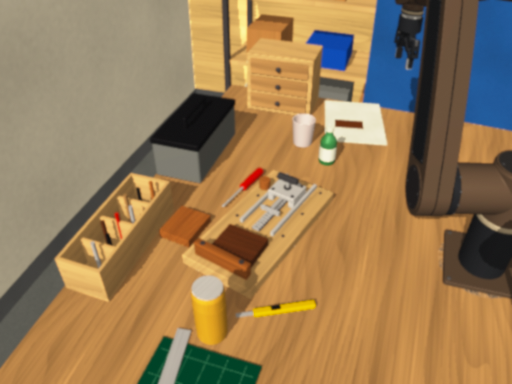

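The top view shows the jig at about (245,203), with the fence at its left end (183,188), the blank at (201,196) and the carriage and grip near (275,209). I'll enlarge that region.

```bash
python3 - <<'E'
from h import *
im=cv2.imread("pics/top0.png")
c=cv2.resize(im[150:255,165:320],None,fx=5,fy=5,interpolation=cv2.INTER_CUBIC)
cv2.imwrite("pics/c.png",c)
m=camera_model("top")
for n,p,z in [("corners",(183,159),.03),("",(311,187),.03),("",(302,245),.03),("",(174,212),.03),("grip",(275,209),.094)]: print(n,onz(m,p,z).round(4))
E
```

```text
corners [0.7011 0.2237 0.03  ]
 [ 0.6027 -0.1857  0.03  ]
 [ 0.4202 -0.151   0.03  ]
 [0.5303 0.2508 0.03  ]
grip [ 0.5296 -0.0655  0.094 ]
```

View pics/c.png

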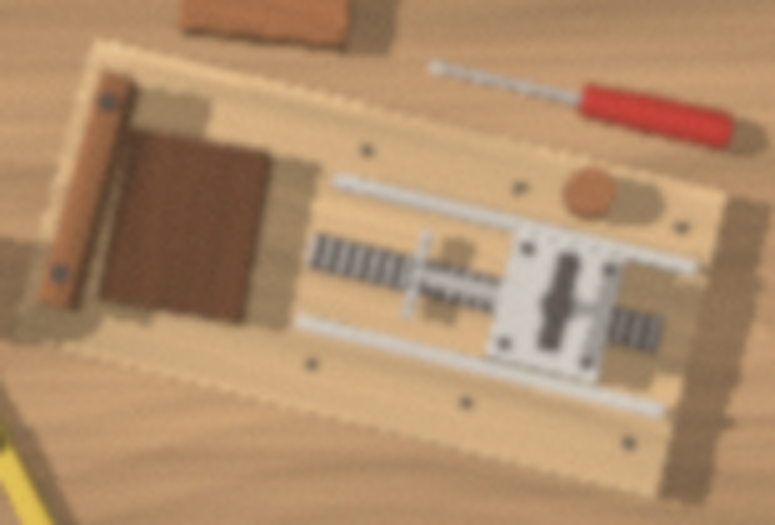

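The crop puts the grip centre at crop (559,302), the nose face at x≈410, the blank's near edge at x≈257 and the fence's front edge through (132,85) and (72,305). The puck is at (588,192).

```bash
cat > m.py <<'E'
from h import *
m=camera_model("top")
f=lambda x,y,z: onz(m,(165+(x+.5)/5-.5,150+(y+.5)/5-.5),z)
g=f(559,302,.102); 
B=[f(*p,.03) for p in [(97,40),(725,193),(657,495)]]
F=[f(132,85,.07),f(72,305,.07)]
r=f(335,183,.045)-f(695,268,.045); r2=f(298,320,.045)-f(662,412,.045)
u=B[0]-B[1]
ang=lambda v:np.degrees(np.arctan2(v[1],v[0]))
print("dirs",ang(u),ang(r),ang(r2),ang(F[0]-F[1])+90)
bl=[f(*p,.055) for p in [(132,130),(270,152),(243,322),(100,300)]]
print("blank ang",ang(bl[0]-bl[1]),ang(bl[3]-bl[2]),ang(bl[0]-bl[3])+90,ang(bl[1]-bl[2])+90,np.mean(bl,0))
print("grip",g,"nose",f(410,272,.053),"fence mid",np.mean(F,0))
a=np.radians(np.mean([ang(r),ang(r2),ang(u)]));Y=np.array([np.cos(a),np.sin(a),0]);print(np.degrees(a))
print("along: nose/bl/fence from grip",(f(410,272,.053)-g)@Y,[(b-g)@Y for b in bl],(np.mean(F,0)-g)@Y)
s=get_state(); from scipy.spatial.transform import Rotation as R
Rt=R.from_quat(s["tcp_rot"]).as_matrix();print(Rt.round(3))
w=camera_model("wrist");print("cam in tool",(np.linalg.inv(np.block([[Rt,s["eef_pos"][:,None]],[0,0,0,1]]))@np.array(w["pose"])).round(3))
E
python3 m.py
```

```text
dirs 75.11138149328835 75.61776865719735 74.83815251021038 75.16459890373618
blank ang 79.83876857226487 80.38242889766441 79.71093073442651 80.79501529835657 [0.58099308 0.15857345 0.055     ]
grip [ 0.52598931 -0.06911779  0.102     ] nose [0.54979779 0.01980173 0.053     ] fence mid [0.59949224 0.20826288 0.07      ]
75.18910088689869
along: nose/bl/fence from grip 0.09205130921184275 [np.float64(0.2827922054502312), np.float64(0.19508601114606836), np.float64(0.1846031491111538), np.float64(0.27426563338963594)] 0.286954168445967
[[-0.906 -0.001  0.423]
 [-0.423  0.002 -0.906]
 [-0.    -1.    -0.002]]
cam in tool [[-0.001  0.952  0.307 -0.079]
 [ 0.002 -0.307  0.952 -0.123]
 [ 1.     0.001 -0.002 -0.001]
 [ 0.     0.     0.     1.   ]]
```

Emit:
{"op": "carry_out", "data": {"moves": [[0,0,0,-0.0447,0,-0.0389,-1],[0,0,0,-0.0447,0,-0.0389,-1],[0,0,0,-0.0447,0,-0.0389,-1],[0,0,0,-0.0447,0,-0.0389,-1],[0,0,0,-0.0447,0,-0.0389,-1],[0,0,0,-0.0447,0,-0.0389,-1],[0,0,0,-0.0447,0,-0.0389,-1],[0,0,0,-0.0447,0,-0.0389,-1],[0,0,0,-0.0447,0,-0.0389,-1],[0,0,0,-0.0447,0,-0.0389,-1]]}}

```text
time: 1.35
eef_pos: [0.5263, -0.068, 0.25]
tcp_rot: [-0.153, 0.69, -0.69, 0.153]
contact_force: [0.2, -0.2, 1.3]
opening: 1.003
```

Emit:
{"op": "carry_out", "data": {"moves": [[0,0.174,0,0,0,0,-1],[0,0.174,0,0,0,0,-1],[0,0.174,0,0,0,0,-1],[0,0.174,0,0,0,0,-1],[0,0,0,0,0,0,-1],[0,0,0,0,0,0,-1]]}}

```text
time: 2.1
eef_pos: [0.5259, -0.07, 0.25]
tcp_rot: [0.09, 0.701, -0.701, -0.091]
contact_force: [1.0, 0.2, -0.9]
opening: 1.001
```

```bash
python3 - <<'E'
from h import *
from scipy.spatial.transform import Rotation as R
s=get_state();m=camera_model("wrist");im=read_camera("wrist");cv2.imwrite("pics/w1.png",im)
np.savez("w1.npz",**m)
print(s["time"],s["eef_pos"],R.from_quat(s["tcp_rot"]).as_matrix().round(3),s["qpos"].round(2),s["contact_force"])
print(proj(m,[.526,-.069,.102]))
E
```

```text
2.1 [ 0.52587956 -0.07000326  0.25003658] [[-0.967 -0.    -0.254]
 [ 0.254  0.    -0.967]
 [ 0.001 -1.    -0.   ]] [-0.32 -0.03  1.93 -0.    1.25  1.5 ] [ 0.95719396  0.20298801 -0.89819942]
[256.06015399 179.1098321 ]
```

View pics/w1.png

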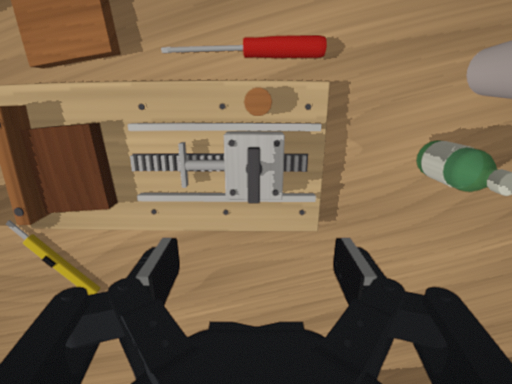

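The wrist picture shows the grip bar at about x 247..261, y 148..202. That includes its near end face, so the top face's centre is near (254,170). The puck is at (258,101). I'll mask the bar and measure it.

```bash
python3 - <<'E'
from h import *
m=dict(np.load("w1.npz"));im=cv2.imread("pics/w1.png")
g=cv2.cvtColor(im,cv2.COLOR_BGR2GRAY)
for y in range(142,212,3): print(y,g[y,242:268:2])
P=lambda x,y,z:onz(m,(x,y),z)
print("far end top",P(254.5,148,.102),"near bottom",P(253.5,202,.086),"mid row",P(254,170,.102))
Y=np.array([.2556,.9668,0])
a=P(130,124,.045);b=P(320,124,.045);print((a-b)/np.linalg.norm(a-b))
a=P(139,194,.045);b=P(315,194,.045);print((a-b)/np.linalg.norm(a-b))
G=P(254,170,.102)
print("nose",(P(180,164,.053)-G)@Y,"blank rear",[(P(*q,.055)-G)@Y for q in [(100,123),(115,209)]],"fence",[(P(*q,.07)-G)@Y for q in [(22,105),(40,215)]])
E
```

```text
142 [171 168 168 167 170 171 171 168 167 171 170 169 168]
145 [170 168 167 168 168 169 169 167 164 171 171 170 167]
148 [169 168 162  71  36  37  39  37  38 142 172 169 167]
151 [169 167 155  80  68  69  69  67  61 124 170 169 168]
154 [168 170 155  81  69  70  69  67  63 124 170 167 168]
157 [168 168 154  80  69  68  68  68  60 124 170 168 169]
160 [168 168 154  80  67  69  69  68  62 117 162 169 169]
163 [167 168 149  79  68  70  69  67  62  76 125 124 130]
166 [166 167 110  72  69  68  68  66  65  42 105 127 125]
169 [167 165  90  73  70  69  69  68  65  43  93 127 125]
172 [166 168 125  71  70  68  70  68  64  51 109 127 154]
175 [166 167 154  80  68  69  71  67  60 116 143 165 168]
178 [166 167 153  79  68  67  69  68  59 141 168 167 167]
181 [166 168 151  79  70  69  70  67  58 140 167 167 166]
184 [166 168 152  79  68  68  69  67  58 140 167 167 167]
187 [166 166 155  79  67  69  70  67  56 141 167 168 167]
190 [165 166 164  84  67  69  69  68  57 141 167 167 167]
193 [166 166 163  85  67  68  69  67  55 140 167 167 166]
196 [165 166 163  84  69  67  69  67  54 139 167 166 168]
199 [151 156 156  82  67  70  69  68  55 135 160 160 160]
202 [144 144 144  96  72  72  74  73  74 126 145 144 144]
205 [142 142 141 143 143 143 143 144 143 141 140 141 141]
208 [149 149 149 148 148 148 148 148 148 147 147 147 147]
211 [153 153 152 151 152 151 152 152 153 151 152 151 151]
far end top [ 0.5580811  -0.07576033  0.102     ] near bottom [ 0.49593698 -0.05809199  0.086     ] mid row [ 0.53604845 -0.06942165  0.102     ]
[0.25580668 0.96672796 0.        ]
[0.25212567 0.9676945  0.        ]
nose 0.09077529158059851 blank rear [np.float64(0.18163190442654986), np.float64(0.18054923094431316)] fence [np.float64(0.26207218698887014), np.float64(0.2729975378511455)]
```

```bash
python3 - <<'E'
from h import *
from scipy.spatial.transform import Rotation as R
m=dict(np.load("w1.npz"))
a=onz(m,(253.9,149.5),.102);b=onz(m,(253.6,203),.102);print(a,b,np.linalg.norm(a-b),m["pose"][:3,3])
c=(a+b)/2
s=get_state();print("delta tool",R.from_quat(s["tcp_rot"]).inv().apply(c-s["eef_pos"]))
# if raised 6mm
print(np.linalg.norm(onz(m,(253.9,149.5),.108)-onz(m,(253.6,203),.108)))
E
```

```text
[ 0.55675727 -0.07478352  0.102     ] [ 0.50072649 -0.05964884  0.102     ] 0.058038839690386514 [ 0.60245667 -0.08947591  0.37327494]
delta tool [-0.00206904  0.14812693 -0.00342936]
0.05675514926867124
```

Emit:
{"op": "carry_out", "data": {"moves": [[0,0,0,-0.002,0.04,-0.0034,-0.3],[0,0,0,0,0.04,0,0.0],[0,0,0,0,0.04,0,0.2],[0,0,0,0,0.02,0,0.3],[0,0,0,0,0.015,0,0.3],[0,0,0,0,0,0,0.3],[0,0,0,0,0,0,0.3]], "squeeze": 30}}

```text
time: 3.02
eef_pos: [0.5297, -0.0675, 0.0965]
tcp_rot: [-0.092, -0.701, 0.701, 0.091]
contact_force: [-0.2, -0.4, 0.5]
opening: 0.346
```

```bash
python3 - <<'E'
from h import *
s=get_state();m=camera_model("wrist");im=read_camera("wrist");cv2.imwrite("pics/w2.png",im)
np.savez("w2.npz",**m)
print(s["eef_pos"],s["opening"],s["contact_force"],proj(m,s["eef_pos"]))
E
```

```text
[ 0.52971099 -0.06751976  0.09646585] 0.3459970418568921 [-0.15877372 -0.38933529  0.50835178] [257.44003499 257.61549651]
```

View pics/w2.png

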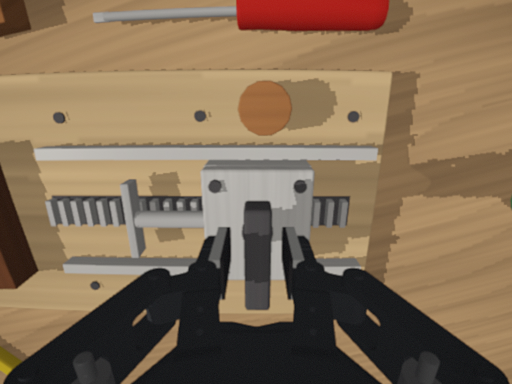

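The bar (columns 245..271, centre about 258) sits centred between the pads (inner edges about 229 and 285). Closing now.

Emit:
{"op": "carry_out", "data": {"moves": [[0,0,0,0,0,0,0.5],[0,0,0,0,0,0,0.6],[0,0,0,0,0,0,0.65],[0,0,0,0,0,0,0.7]], "squeeze": 25}}

```text
time: 3.58
eef_pos: [0.529, -0.0677, 0.0959]
tcp_rot: [-0.092, -0.701, 0.701, 0.091]
contact_force: [-2.0, -2.3, 3.0]
opening: 0.158
```

Emit:
{"op": "carry_out", "data": {"moves": [[0,0,0,0,0,0,0.8],[0,0,0,0,0,0,0.9],[0,0,0,0,0,0,1],[0,0,0,0,0,0,1]], "squeeze": 40}}

```text
time: 4.08
eef_pos: [0.5291, -0.0677, 0.0959]
tcp_rot: [-0.091, -0.701, 0.701, 0.091]
contact_force: [-1.9, -2.9, 5.4]
opening: 0.157
```

Emit:
{"op": "carry_out", "data": {"moves": [[0,0,0,0,-0.003,0,1],[0,0,0,0,-0.003,0,1],[0,0,0,0,0,0,1],[0,0,0,0,0,0,1]]}}

```text
time: 4.58
eef_pos: [0.5289, -0.0676, 0.0997]
tcp_rot: [-0.092, -0.701, 0.701, 0.091]
contact_force: [4.0, -5.4, -6.4]
opening: 0.154
```

Emit:
{"op": "carry_out", "data": {"moves": [[0,0,0,0,-0.003,0,1],[0,0,0,0,-0.002,0,1],[0,0,0,0,0,0,1],[0,0,0,0,0,0,1]]}}

```text
time: 5.08
eef_pos: [0.5288, -0.0676, 0.1042]
tcp_rot: [-0.092, -0.701, 0.701, 0.091]
contact_force: [4.6, -5.6, -8.9]
opening: 0.155
```

Emit:
{"op": "carry_out", "data": {"moves": [[0,0,0,0,-0.0025,0,1],[0,0,0,0,0,0,1],[0,0,0,0,0,0,1]]}}

```text
time: 5.45
eef_pos: [0.5288, -0.0676, 0.1065]
tcp_rot: [-0.092, -0.701, 0.701, 0.091]
contact_force: [5.4, -4.6, -9.7]
opening: 0.159
```

Emit:
{"op": "carry_out", "data": {"moves": [[0,0,0,0,0,-0.005,1],[0,0,0,0,0,-0.01,1],[0,0,0,0,0,-0.01,1],[0,0,0,0,0,-0.01,1],[0,0,0,0,0,-0.01,1],[0,0,0,0,0,-0.01,1],[0,0,0,0,0,-0.005,1],[0,0,0,0,0,0,1],[0,0,0,0,0,0,1]]}}

```text
time: 6.58
eef_pos: [0.5442, -0.0101, 0.1064]
tcp_rot: [-0.092, -0.701, 0.702, 0.091]
contact_force: [4.9, -6.3, -10.1]
opening: 0.152
```

```bash
python3 - <<'E'
from h import *
s=get_state();m=camera_model("wrist");im=read_camera("wrist");cv2.imwrite("pics/w3.png",im)
np.savez("w3.npz",**m)
print(s["eef_pos"],s["opening"],s["contact_force"],proj(m,s["eef_pos"]))
E
```

```text
[ 0.54418528 -0.01014822  0.10637067] 0.15203098983177127 [  4.87715127  -6.31893884 -10.09371213] [257.44261331 257.61384542]
```

View pics/w3.png

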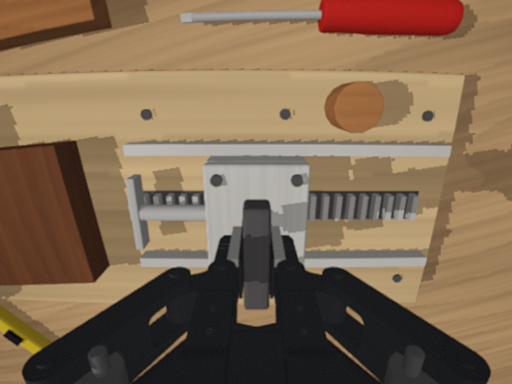

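The nose face (x≈129) is still about 35 mm short of the blank's rear edge (x≈75 to 95), and the carriage has slid 59 mm with the bar held up. The tooth started in a notch, so further notches lie at travels of 10·k mm. That makes 120 mm the target.

Emit:
{"op": "carry_out", "data": {"moves": [[0,0,0,0,0,-0.005,1],[0,0,0,0,0,-0.007,1],[0,0,0,0,0,-0.007,1],[0,0,0,0,0,-0.006,1],[0,0,0,0,0,-0.005,1],[0,0,0,0,0,-0.005,1],[0,0,0,0,0,-0.005,1]]}}

```text
time: 7.5
eef_pos: [0.5542, 0.0276, 0.1062]
tcp_rot: [-0.092, -0.7, 0.703, 0.091]
contact_force: [4.5, -9.9, -9.6]
opening: 0.152
```

Emit:
{"op": "carry_out", "data": {"moves": [[0,0,0,0,0,-0.004,1],[0,0,0,0,0,-0.004,1],[0,0,0,0,0,-0.003,1],[0,0,0,0,0,0,1],[0,0,0,0,0,0,1]]}}

```text
time: 8.12
eef_pos: [0.557, 0.0379, 0.1061]
tcp_rot: [-0.091, -0.7, 0.703, 0.091]
contact_force: [4.6, -9.5, -9.4]
opening: 0.158
```

```bash
python3 - <<'E'
from h import *
s=get_state()
im=read_camera("wrist");t=read_camera("top")
m=camera_model("wrist");np.savez("w4.npz",**m)
t=cv2.resize(t[150:255,165:320],(512,347),interpolation=cv2.INTER_CUBIC)
cv2.imwrite("pics/w4.png",im);cv2.imwrite("pics/w4b.png",np.vstack([im[:,:][60:310],t]))
Y=np.array([.2556,.9668,0]);print(s["eef_pos"],(s["eef_pos"]-[.5288,-.0676,.0959])@Y,s["contact_force"],s["contact_force"]@Y)
E
```

```text
[0.55699892 0.03788339 0.10613702] 0.10918898287733744 [ 4.60741087 -9.46816362 -9.37646217] -7.976166367749284
```

View pics/w4b.png

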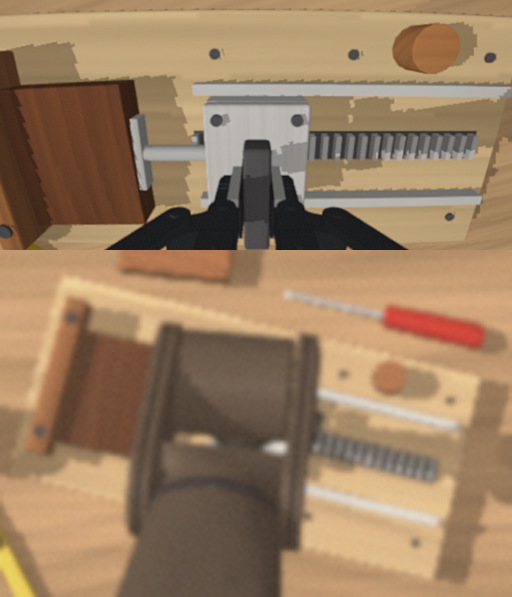

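The nose plate is now on the blank and pushed in about 3 mm (its edge went from column 127 to 131 with the carriage at 205 in both pictures). The blank is essentially at the fence. I'll go on to 120 mm of travel.

Emit:
{"op": "carry_out", "data": {"moves": [[0,0,0,0,0,-0.003,1],[0,0,0,0,0,-0.003,1],[0,0,0,0,0,-0.003,1],[0,0,0,0,0,-0.0025,1],[0,0,0,0,0,0,1],[0,0,0,0,0,0,1]]}}

```text
time: 8.98
eef_pos: [0.5597, 0.048, 0.1059]
tcp_rot: [-0.091, -0.699, 0.703, 0.091]
contact_force: [3.5, -12.4, -9.3]
opening: 0.156
```

```bash
python3 - <<'E'
from h import *
s=get_state()
im=read_camera("wrist");cv2.imwrite("pics/w5.png",im)
Y=np.array([.2556,.9668,0]);print(s["eef_pos"],(s["eef_pos"]-[.5288,-.0676,.0959])@Y,s["contact_force"],s["contact_force"]@Y)
for k in (3,4,5):
    g=cv2.cvtColor(cv2.imread(f"pics/w{k}.png"),cv2.COLOR_BGR2GRAY); print(k,g[200,110:215:3])
E
```

```text
[0.55966973 0.04803647 0.10591038] 0.11968764287867832 [  3.53435296 -12.42738859  -9.31598989] -11.111418670966133
3 [126 124 125 124 125 124 165 166 160  89  87  89  95  74  61 125 111  85
  50 157 155  85  49 130 159 101  52  74 169 148  62  73 180 175 177]
4 [ 77  77  70  72  73  74  56  44 170 167 114  92  89 132 133 132 132 132
 132 130 130 132 132 131 131 132 132 138 176 127  56  86 187 181 184]
5 [ 71  71  75  74  75  78  72  71  74  73  66 135 172 167  92  91 125 132
 132 133 133 133 133 133 134 132 134 134 132 133 132 139 187 182 185]
```

View pics/w5.png

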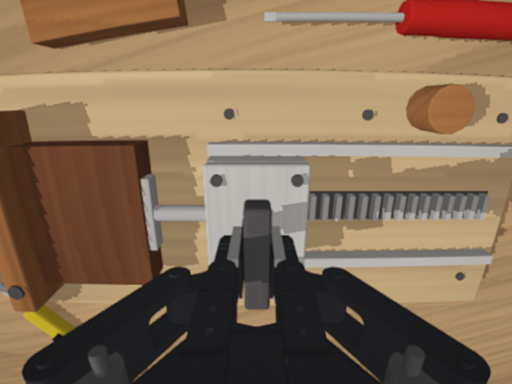

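The nose is now in by about 11 mm and the blank sits against the fence. I'll lower the bar in steps while watching the vertical force.

Emit:
{"op": "carry_out", "data": {"moves": [[0,0,0,0,0.002,0,1],[0,0,0,0,0.002,0,1],[0,0,0,0,0,0,1],[0,0,0,0,0,0,1]]}}

```text
time: 9.52
eef_pos: [0.5597, 0.048, 0.1022]
tcp_rot: [-0.091, -0.699, 0.703, 0.091]
contact_force: [3.3, -12.3, -8.5]
opening: 0.159
```

Emit:
{"op": "carry_out", "data": {"moves": [[0,0,0,0,0.002,0,1],[0,0,0,0,0,0,1],[0,0,0,0,0,0,1]]}}

```text
time: 9.9
eef_pos: [0.5598, 0.0484, 0.1006]
tcp_rot: [-0.091, -0.699, 0.703, 0.091]
contact_force: [2.5, -10.8, -6.9]
opening: 0.156
```

Emit:
{"op": "carry_out", "data": {"moves": [[0,0,0,0,0.002,0,1],[0,0,0,0,0,0,1],[0,0,0,0,0,0,1]]}}

```text
time: 10.28
eef_pos: [0.5599, 0.0485, 0.0987]
tcp_rot: [-0.091, -0.699, 0.703, 0.091]
contact_force: [2.6, -12.3, -7.2]
opening: 0.157
```

Emit:
{"op": "carry_out", "data": {"moves": [[0,0,0,0,0.002,0,1],[0,0,0,0,0,0,1],[0,0,0,0,0,0,1]]}}

```text
time: 10.65
eef_pos: [0.5599, 0.0485, 0.0968]
tcp_rot: [-0.091, -0.699, 0.703, 0.091]
contact_force: [3.0, -10.8, -6.1]
opening: 0.154
```

Emit:
{"op": "carry_out", "data": {"moves": [[0,0,0,0,0.001,0.0015,1],[0,0,0,0,0,0,1],[0,0,0,0,0,0,1]]}}

```text
time: 11.02
eef_pos: [0.5598, 0.0483, 0.0962]
tcp_rot: [-0.092, -0.7, 0.702, 0.091]
contact_force: [3.5, -7.7, -5.5]
opening: 0.156
```

Emit:
{"op": "carry_out", "data": {"moves": [[0,0,0,0,0,0,0.6],[0,0,0,0,0,0,0.4],[0,0,0,0,0,0,0.2],[0,0,0,0,0,0,0.2]]}}

```text
time: 11.52
eef_pos: [0.5599, 0.0501, 0.0979]
tcp_rot: [0.091, 0.701, -0.701, -0.091]
contact_force: [-1.1, 1.2, 0.1]
opening: 0.403
```

Emit:
{"op": "carry_out", "data": {"moves": [[0,0,0,0,-0.02,0,0.2],[0,0,0,0,-0.04,0,0],[0,0,0,0,-0.05,0,-0.5],[0,0,0,0,-0.05,0,-1],[0,0,0,0,0,0,-1],[0,0,0,0,0,0,-1]]}}

```text
time: 12.28
eef_pos: [0.5595, 0.0499, 0.2575]
tcp_rot: [0.091, 0.701, -0.701, -0.092]
contact_force: [-0.8, -0.3, -1.1]
opening: 1.0
```

```bash
python3 - <<'E'
from h import *
s=get_state();m=camera_model("wrist");im=read_camera("wrist");cv2.imwrite("pics/w6.png",im)
np.savez("w6.npz",**m)
print(s["time"],s["eef_pos"],s["contact_force"],s["opening"])
E
```

```text
12.275 [0.55950231 0.04987257 0.2574563 ] [-0.77480142 -0.33966017 -1.12577181] 1.0003842143975028
```

View pics/w6.png

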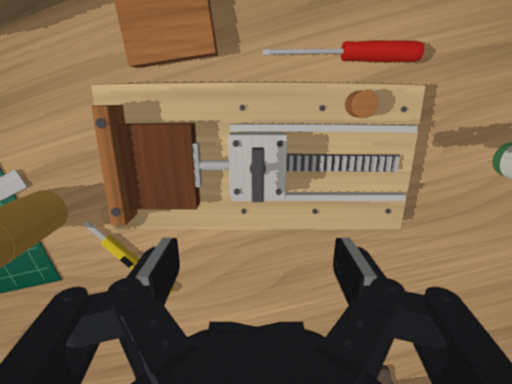

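The wrist picture shows the blank against the fence and looking square, with its rear edge at x≈195..198. The nose plate is on it at x≈196, the grip is at (258,174), and the puck, knife and driver look undisturbed. Now the numeric check.

```bash
python3 - <<'E'
from h import *
m=dict(np.load("w6.npz"));im=cv2.imread("pics/w6.png");g=cv2.cvtColor(im,cv2.COLOR_BGR2GRAY).astype(float)
Y=np.array([.2556,.9668,0])
def edge(row,a,b,s): # strongest gradient col
    d=np.diff(cv2.GaussianBlur(g,(1,5),0)[row,a:b])*s; i=int(d.argmax()); w=d[max(i-1,0):i+2]; return a+.5+i+(w@(np.arange(len(w))-(1 if i else 0)))/w.sum()
def fit(rows,a,b,s,z):
    P=np.array([onz(m,(edge(r,a,b,s),r),z)[:2] for r in rows]); v=cv2.fitLine(P.astype(np.float32),cv2.DIST_HUBER,0,.01,.01).ravel()
    an=np.degrees(np.arctan2(v[1],v[0]))%180; return an,P.mean(0)@Y[:2],np.std((P-v[2:])@[-v[1],v[0]])
print("blank rear",fit(list(range(128,142))+list(range(190,206)),185,206,1,.055))
print("board front end",fit(range(100,220,8),395,440,1,.03), fit(range(100,220,8),395,440,-1,.03))
print("fence/blank top line",[(r,round(edge(r,118,142,-1),1),round(edge(r,118,142,1),1)) for r in range(128,208,10)])
col=cv2.GaussianBlur(g,(3,1),0)[:,258]; print("bar col",[(r,int(col[r])) for r in list(range(143,154))+list(range(196,208))])
mid=[(edge(r,245,258,-1)+edge(r,258,272,1))/2 for r in range(155,198,6)];print(np.round(mid,1))
for z in (.102,.108):
    a=onz(m,(258,148.5),z);b=onz(m,(258,202),z);c=(a+b)/2;print(z,np.linalg.norm(a-b),"travel",(c-[.5276,-.0672,z])@Y)
    print("nose gap",onz(m,(195,165),.053)@Y-c@Y)
big=cv2.resize(im[80:240,85:300],None,fx=3.6,fy=3.6,interpolation=cv2.INTER_CUBIC);cv2.imwrite("pics/z.png",big)
E
```

```text
blank rear (np.float32(165.04169), np.float64(0.265566685733434), np.float64(0.0004478791509734573))
board front end (np.float32(165.49907), np.float64(-0.028357664175700358), np.float64(0.013022885737045846)) (np.float32(165.17459), np.float64(-0.016517302206638114), np.float64(0.006760864181138673))
fence/blank top line [(128, np.float64(140.3), np.float64(129.5)), (138, np.float64(127.8), np.float64(130.9)), (148, np.float64(119.2), np.float64(132.4)), (158, np.float64(121.1), np.float64(133.8)), (168, np.float64(121.9), np.float64(135.4)), (178, np.float64(118.7), np.float64(136.7)), (188, np.float64(119.3), np.float64(138.7)), (198, np.float64(120.7), np.float64(139.8))]
bar col [(143, 176), (144, 177), (145, 178), (146, 169), (147, 108), (148, 47), (149, 52), (150, 67), (151, 72), (152, 73), (153, 72), (196, 72), (197, 73), (198, 72), (199, 71), (200, 72), (201, 86), (202, 122), (203, 146), (204, 150), (205, 151), (206, 152), (207, 155)]
[257.6 257.6 257.4 257.4 257.4 257.4 257.5 257.5]
0.102 0.05947887475504663 travel 0.12027227674048648
nose gap 0.07838741295198831
0.108 0.058198315575084925 travel 0.1203071169345527
nose gap 0.07835257275792204
```

View pics/z.png

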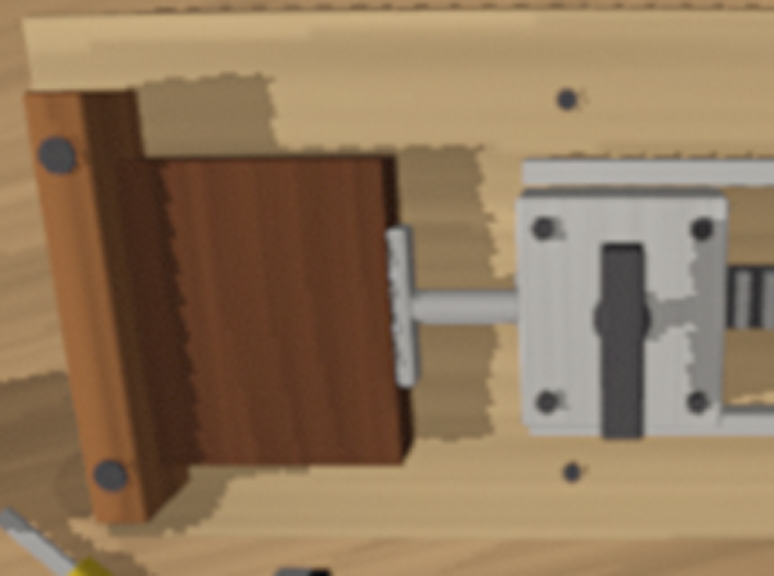

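```bash
python3 -c "
from h import *
print(sign_off(),get_state()['time'])"
```

```text
the job is handed in; nothing more can be done
the job is handed in; nothing more can be done
```

The blank is clamped and the job is handed in, at about 12.3 s of the 58 s; no verdict was reported. I pinched the grip, lifted the bar about 10 mm, slid the carriage 120 mm to a notch, lowered the bar in small steps, let go and backed off.

**Last checks:**
- **Bar:** about 0.3 mm above its starting height just before I let go, with no sign of it riding a ridge. I couldn't read its height to the millimetre afterwards, but the last picture fits fully down.
- **Carriage:** travel of about 120.3 mm, which matches a notch 120 mm from the start. I did not test the lock by pushing on it.
- **Nose:** pushed in about 12.6 mm, inside the 4–27 mm window. That should press with roughly 6 N, though I didn't measure the force on the blank directly.
- **Blank:** square to the jig within about 0.01 rad. It looks flush with the fence, but I judged the gap from the picture and the nose compression rather than measuring it.
- **Bystanders:** the puck, driver, knife and spare blank look undisturbed in the last picture. The cup was not in that view, and I didn't measure any of them.
- **Robot:** clear of everything, with its force reading back near zero.

**Disagreement:** an early wrist-camera estimate of the fence distance was 15–25 mm shorter than the top-camera one. I used the top-camera value, and the contact at about 106 mm of travel agreed with it.

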